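Close the drill jig and set its clamp knob a quarter turn off the stop

ROBOT

A 6-joint arm with a two-finger parallel gripper is mounted at the origin on the work surface. World frame = base frame: x ahead of the robot, y to its left, z up, the work surface at z = 0. Lengths are in m, angles in degrees, forces in N, time in s.
With the tool pointing down it reaches from about 0.3 to 0.75 m from the base axis. Payload 8.5 kg.
Tool frame: the origin (TCP) lies at the very end of the fingers, on their centre line; the grasp point (between the pads) lies 19 mm behind it; z points along the fingers, y is the direction in which the jaws open and shut (so a half turn about z gives the same grasp; the last joint's range is limited). The gripper opens to 85 mm and grips with 20 to 120 N. Pads are 22 mm wide; open, the fingers measure 114 mm over their backs; the gripper's body (76 mm by 85 mm) begins 54 mm behind the grasp point. The pads swing forward as they close: fully open they stand 13 mm farther back than shut.
Start: joints at [61.347, 21.807, 74.336, -0, 83.858, -12.336], TCP at [0.155, 0.528, 0.231] pointing down, gripper open.
Joint ranges: [-178.18, 178.18], [-50.72, 133.34], [12.68, 142.11], [-81.47, 261.47], [9.98, 163.14], [-165.26, 165.26]. Speed limits (degrees/s): [136.94, 136.94, 180, 180, 180, 180].

INTERFACE

Orientations are given as a 3x3 rotation matrix whose columns are the frame's x, y, z axes.
In Python, from rig import env, vision, close_job, spotter gives the robot as it stands. The module is installed in compiled form; this text tells all that it offers.
- The arm moves only by the tool jog_arm, never from a script. Its argument "plan" is a list that holds one entry, the list of rows, each a list of 6 numbers: the shift along the tool's x, y, z in units of 40 mm (1.0 is 40 mm), then the turn, a rotation vector about the tool's x, y, z in units of 0.15 rad (1.0 is 0.15 rad). A call has 1 to 10 rows; each row shifts and turns the commanded pose from where the row before left it, along the tool's axes as they then stand; what a row does not reach is not made up. A row lasts 1/10 s, in which the tool goes at most 50 mm and 8.59 degrees, less where a joint would pass 70% of its speed; a pose out of reach is approached as far as the arm can. A call with a number of a shift or a turn outside -1 to 1 is refused whole. A call with a gripper value outside its range is refused whole. "grip" is the opening, from -1 (shut) to 1 (fully open), set as the call begins (left out, the last holds). The fingers move at their own pace and stop on an object; "squeeze" is the grip in N (left out, the last holds). Time passes only in rows, so rows that do not move let the fingers close. It gives the time, the measured TCP pose, the force and the opening at its end, in the units of the state.
- env.observe(): the state, without advancing time (a new reading comes with each control period).
- vision.get_image(name): name is "side" or "top"; returns (picture, depth): 400x640x3 uint8, red, green, blue; 400x640 float32, m along the optical axis (not along the pixel's ray), 0 where there is no reading.
- vision.camera_info(name): a dict with "fx", "fy", "cx", "cy" (pixels), "rvec" (rotation vector, rad) and "tvec" (3), from world to camera coordinates, as OpenCV has them. Camera axes: x right, y down, z forward; pixel columns grow to the right and rows downward; lengths in m; the calibration is good to about 2 mm. A picture is of the moment at which its call begins. camera_info takes no time and is no camera call.
- close_job(): hands the job in, once; it reports no verdict.
Trained networks look in the newest picture that a camera, given by its name, has taken for a name from the list of things; names that differ only in an ending like _2 or _b are one class to them, and where a whole thing is asked for, a point or a joint stands for the part that bears it (a point fixed in the world has none). Each returns a list of dicts, best first, with "score" (0 to 1); they miss things now and then, are a little off and sometimes report something else, mostly with a low value. They report only what shows in the picture. A call takes as long as a camera call.
- spotter.trace(camera, query): "pixels" (400x640 bool, what is visible of it) and "rect" ([left, top, right, bottom] in pixels, round what is visible of it).
The state is a dict: "time_s": time; "q": joint angles; "qvel": joint speeds; "joint_efforts": joint torques, N m; "position": TCP position; "tool_rot": TCP orientation; "ft_force": force on the tool from outside, world axes, zero at the start; "wrist_torque": the same for the moment, N m; "grip_width": finger opening in m.
Only numpy, scipy, OpenCV 4.12 (cv2) and the standard library are available. Lean on these libraries where they do the work, as an engineer would, in place of code of your own. Each camera call takes 0.05 s, during which the arm holds its last target.

TASK

Lower the drill jig's open lid gently until it is fully shut, then screw the knurled clamp knob on it down (clockwise) until it bottoms out, and back it off a quarter turn so the part inside can float. Finish while still gripping the knob between the fingers, holding it still at that setting; do not let go of it, and leave the other things on the table alone.

Things in the scene. Friction and masses are not known exactly. Their poses are not given: they have to be found in the camera images.
- jig: Drill jig, bolted to the table (does not move): dark base plate 200 x 150 x 12 mm, on it an open box 140 (x) x 110 (y) mm, rim 67 mm above the table, a steel part inside. Origin: centre of the base plate's underside, on the table. z up; -x is the front (towards the robot, give or take the yaw); the lid's hinge runs along y at the back (+x).
- jig_lid (a joint): Hinge of the jig's aluminium lid, rad: 0 = fully shut, growing as the front edge swings up and back; starts open at 0.9 to 1.3. Plate reaching from 5 to 147 mm from the hinge axis, 110 mm wide, 10 mm thick (axis level with its underside), about 0.4 kg with its knob. Stiff hinge (0.45 N m friction): the lid stays where left; about 5 N at the front edge pushes it shut.
- lid_hinge (a point): Middle of the lid's hinge axis, 77 mm behind (+x of) the jig's origin and 67 mm above the table. Its axes are the lid's: y along the hinge, -x towards the lid's front edge, z out of the outer face.
- lid_edge (a point): Middle of the lid's front edge on its outer face, 147 mm from the hinge axis; moves with the lid.
- clamp_knob (a joint): Turn of the knurled clamp knob on its thread, rad: 0 = bottomed out (hard stop, foot down on the lid's boss), growing as it is unscrewed (anticlockwise from above). Starts 2.2 to 3.9 out. Clockwise threads it down, 6 mm per full turn. Friction 0.05 N m holds it where it is left; at the stop the gripping fingers just slip round it.
- knob_grip (a point): Centre of the knob's gripping part, on its axis (z). Round steel cylinder 40 mm in diameter, 14 mm below to 14 mm above this point, on a 26 mm thick neck; dark index line from centre to rim on its flat top. On the lid's outer face, mid-width, 70 mm from the hinge axis; bottomed out, this point is 27.5 mm above the lid's outer face (104.5 mm above the table, lid shut).
- fork_low: Bystander, leave alone: lower of two stacked forked steel plates, 80 x 50 x 10 mm.
- fork_top: Bystander, leave alone: upper of the two stacked forked steel plates, 80 x 50 x 10 mm.
- hammer: Bystander, leave alone: hammer lying on the table.
- wrench: Bystander, leave alone: open-ended wrench lying on the table.
- collet: Bystander, leave alone: upright round steel collet, 52 mm tall, 40 mm across at the top.
- bush: Bystander, leave alone: brass ring, 44 mm across, 25 mm tall.
- parallel: Bystander, leave alone: narrow steel bar 100 x 12 x 25 mm.
- brush: Bystander, leave alone: chip brush lying on the table.

How it is judged (in metres and radians):
On the way, in this order (a step that is already met when the one before it is completed fails the run):
1. the lid is fully shut (value of joint jig_lid below 0.06 rad), for 0.2 s.
2. the knob is bottomed out with the lid shut (value of joint jig_lid below 0.06 rad and value of joint clamp_knob below 0.1 rad), for 0.1 s.
3. the knob is backed off a quarter turn, lid still shut (value of joint jig_lid below 0.06 rad and value of joint clamp_knob between 1.27 and 1.87 rad), for 0.2 s.
At the end, for the whole second after the job is handed in: The lid is shut (within 0.06 rad), the knob stands a quarter turn (1.57 rad, give or take 0.3) out from its stop and is still (under 0.15 rad/s), and the fingers are still around it, pressing on it with more than 2 N, the grasp point within 28 mm of the centre of its gripping part (all of step 3 and velocity of joint clamp_knob between -0.15 and 0.15 rad/s and contact force between the fingers and clamp_knob above 2 N and distance between the grasp point and knob_grip below 0.028 m); the arm keeps its last pose, push and grip.
It fails at once if the lid is slammed (falls or is struck shut faster than 4 rad/s) (velocity of joint jig_lid below -4 rad/s).
It fails at once if a bystander is moved more than 30 mm (distance of any of fork_low, fork_top, hammer, wrench, collet, bush, parallel, brush from where it was at the start of the episode above 0.03 m).
It also fails if it takes over 64 s, if anything falls off the work surface, if the arm or the gripper's body presses on something with over 40 N, if the wrist force passes 120 N, or if a joint passes its speed limit or range.

## Working session

There is one attempt and no reset: what is moved stays moved. The work goes in short steps, Python scripts to look and compute and a tool call to move; the robot and the scene stay as the last step left them, time stands still between calls to the robot, and variables do not carry over. Pictures are saved under pics/ and viewed, and the job is handed in when it is done.

Besides the shell and the picture viewer there is one more tool, called after "Emit:" in YAML: its name, and indented under it one key for each argument. jog_arm: Moves the arm, as the interface text tells. Its arguments: {"type":"object","properties":{"plan":{"type":"array"},"grip":{"type":"number"},"squeeze":{"type":"number"}},"required":["plan"]}

```bash
mkdir -p pics
cat > h.py <<'E'
import numpy as np, cv2
from rig import env, vision, close_job, spotter
def cam(n):
    i=vision.camera_info(n); K=np.array([[i['fx'],0,i['cx']],[0,i['fy'],i['cy']],[0,0,1]]); R=cv2.Rodrigues(np.array(i['rvec'],float))[0]; return K,R,np.array(i['tvec'],float).ravel()
def cloud(n,d):
    K,R,t=cam(n); v,u=np.mgrid[0:400,0:640]
    P=np.stack([(u-K[0,2])/K[0,0]*d,(v-K[1,2])/K[1,1]*d,d],-1)
    return (P-t)@R
def proj(n,X):
    K,R,t=cam(n); c=np.atleast_2d(X)@R.T+t; p=c@K.T; return p[:,:2]/p[:,2:]
E
python3 - <<'E'
from h import *
s=env.observe(); print({k:np.round(v,3).tolist() for k,v in s.items()})
for n in('side','top'):
    im,d=vision.get_image(n); cv2.imwrite(f'pics/{n}0.png',im[:,:,::-1]); np.savez(f'{n}0.npz',im=im,d=d)
    K,R,t=cam(n); print(n,-R.T@t,R[2])
    for q in('jig','jig_lid','clamp_knob'):
        r=spotter.trace(n,q)
        for k in r[:2]: 
            P=cloud(n,d)[k['pixels']&(d>0)]
            print(q,round(k['score'],2),k['rect'],P.mean(0).round(3),P.min(0).round(3),P.max(0).round(3))
        if r: np.save(f'{n}_{q}0.npy',r[0]['pixels'])
E
```

```text
{'time_s': 0.0, 'q': [61.346, 21.842, 74.388, 0.002, 83.857, -12.336], 'qvel': [-0.083, -0.115, -0.002, 0.12, 0.146, -0.024], 'joint_efforts': [0.0, -44.846, -23.128, -0.0, 0.005, -0.0], 'position': [0.154, 0.528, 0.231], 'tool_rot': [[-0.96, 0.281, -0.001], [0.281, 0.96, -0.001], [0.0, -0.001, -1.0]], 'ft_force': [-0.055, -0.253, -0.087], 'wrist_torque': [-0.028, -0.02, -0.044], 'grip_width': 0.085}
side [ 0.19172757 -0.89410281  0.70529846] [ 0.2676825   0.78892908 -0.55311571]
jig 0.83 [286.9, 142.6, 387.9, 257.0] [ 0.524 -0.018  0.063] [ 0.399 -0.114 -0.004] [0.723 0.418 0.207]
jig 0.75 [331.6, 141.6, 378.6, 201.9] [0.57  0.003 0.142] [ 0.523 -0.054 -0.002] [0.717 0.418 0.207]
jig_lid 0.59 [334.1, 142.3, 382.1, 201.7] [ 0.569 -0.003  0.145] [ 0.523 -0.054 -0.001] [0.717 0.31  0.207]
clamp_knob 0.55 [364.9, 154.2, 376.4, 170.2] [0.603 0.005 0.157] [ 0.591 -0.006  0.131] [0.619 0.03  0.171]
clamp_knob 0.38 [332.4, 139.1, 377.8, 196.9] [0.572 0.008 0.142] [ 0.521 -0.054 -0.003] [0.743 0.422 0.207]
top [ 0.23299824 -0.03904324  1.41182553] [ 0.2040552   0.00492417 -0.978947  ]
jig 0.6 [282.8, 161.2, 343.9, 241.9] [ 0.513 -0.008  0.054] [ 0.403 -0.108 -0.009] [0.632 0.089 0.21 ]
jig_lid 0.61 [286.7, 157.1, 327.3, 182.5] [0.571 0.009 0.167] [ 0.527 -0.047 -0.002] [0.628 0.059 0.21 ]
clamp_knob 0.55 [295.1, 159.5, 311.7, 177.4] [0.594 0.016 0.155] [ 0.573 -0.001 -0.003] [0.632 0.037 0.172]
clamp_knob 0.17 [196.8, 235.2, 226.3, 269.7] [0.36  0.301 0.019] [0.313 0.264 0.01 ] [0.414 0.334 0.028]
```

Run:
```python
from h import *
for n,b in(('side',(260,120,420,270)),('top',(180,130,400,290))):
    im=cv2.imread(f'pics/{n}0.png'); c=im[b[1]:b[3],b[0]:b[2]]; f=min(800/c.shape[1],600/c.shape[0]); cv2.imwrite(f'pics/{n}0c.png',cv2.resize(c,None,fx=f,fy=f,interpolation=cv2.INTER_CUBIC))
# lid plane & base
for n in('side','top'):
    z=np.load(f'{n}0.npz'); d=z['d']; C=cloud(n,d)
    m=np.load(f'{n}_jig_lid0.npy')&(d>0); k=np.load(f'{n}_clamp_knob0.npy'); m&=~cv2.dilate(k.astype(np.uint8),np.ones((3,3))).astype(bool)
    P=C[m]; P=P[P[:,2]>.08]; P=P[P[:,0]<.66]
    rng=np.random.default_rng(0);best=None
    for _ in range(500):
        a=P[rng.choice(len(P),3,0)]; nn=np.cross(a[1]-a[0],a[2]-a[0]); l=np.linalg.norm(nn)
        if l<1e-6: continue
        nn/=l; i=abs((P-a[0])@nn)<.003
        if best is None or i.sum()>best.sum(): best=i
    Q=P[best]; c=Q.mean(0); nn=np.linalg.svd(Q-c)[2][2]; nn*=np.sign(nn[2]); print(n,'plane',nn.round(3),c.round(3),len(Q),len(P),'ang',np.degrees(np.arccos(nn[2])),'yaw',np.degrees(np.arctan2(nn[1],nn[0])))
    # base plate top z~0.012
    reg=(C[...,0]>.36)&(C[...,0]<.7)&(C[...,1]>-.15)&(C[...,1]<.15)&(d>0)
    B=C[reg&(C[...,2]>.008)&(C[...,2]<.017)]; 
    print(len(B),cv2.minAreaRect((B[:,:2]*1000).astype(np.float32)))
    R=C[reg&(C[...,2]>.061)&(C[...,2]<.071)]
    print(len(R),cv2.minAreaRect((R[:,:2]*1000).astype(np.float32)), R.min(0),R.max(0))
```

```text
side plane [0.88  0.301 0.368] [ 0.562 -0.004  0.148] 960 1055 ang 68.3937332426116 yaw 18.883931062271177
1195 ((519.1447143554688, -24.411026000976562), (201.70211791992188, 292.1763610839844), 20.93526840209961)
761 ((520.3310546875, -8.706008911132812), (152.30923461914062, 115.34806823730469), 18.80281639099121) [ 0.43307121 -0.08538087  0.06103032] [0.60805947 0.06281649 0.07097696]
top plane [0.871 0.288 0.399] [0.559 0.006 0.173] 225 280 ang 66.49647155730169 yaw 18.27484315758365
952 ((526.3890991210938, -1.791839599609375), (336.2583923339844, 278.82537841796875), 1.725250244140625)
350 ((525.665771484375, -6.609161376953125), (157.0439453125, 109.79047393798828), 18.870954513549805) [ 0.43609971 -0.08105919  0.0610156 ] [0.60853253 0.0618176  0.07094534]
```

View pics/top0.png

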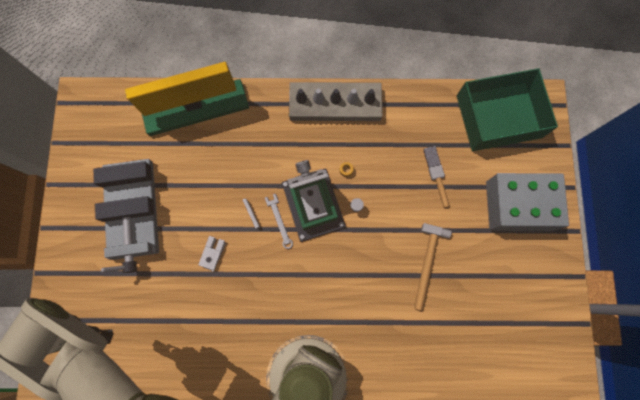

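View pics/side0.png

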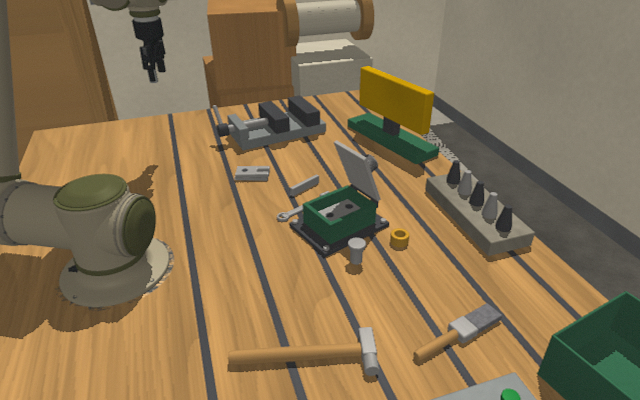

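```bash
ls pics
```

```text
side0.png
side0c.png
top0.png
top0c.png
```

View pics/side0c.png

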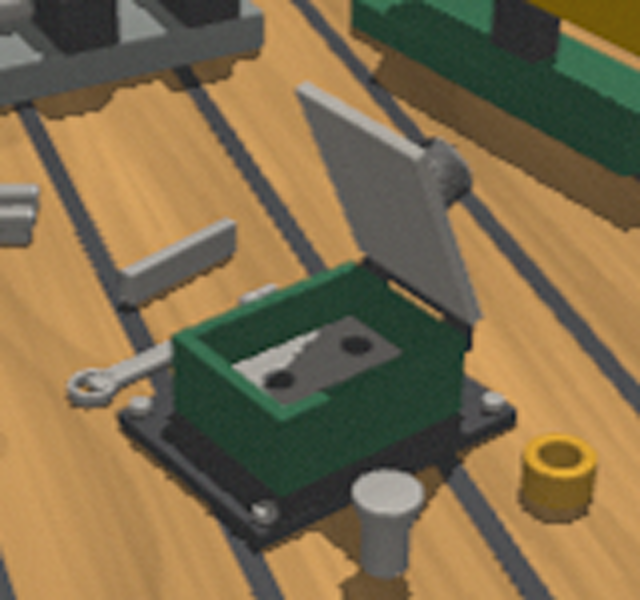

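View pics/top0c.png

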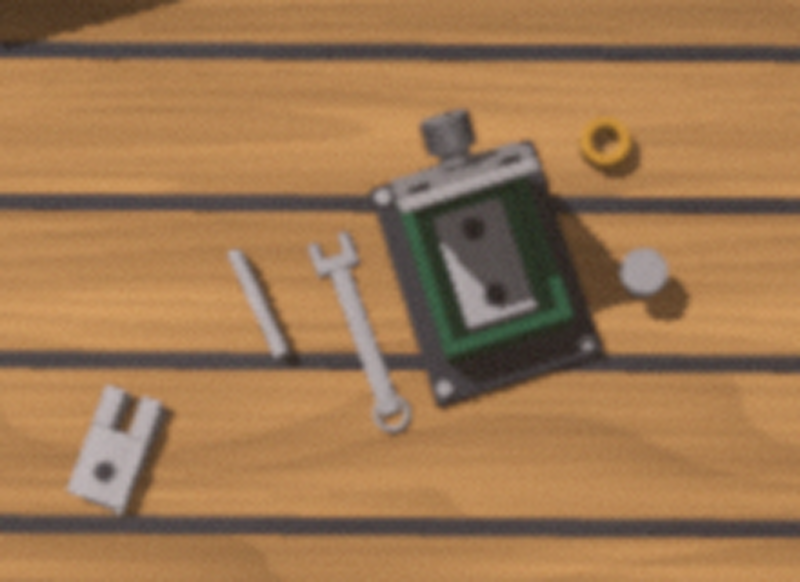

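The top view shows the jig with its front towards the robot (crop centre about (313,205) full-frame). The lid is standing open with the knob behind it at about (304,168). The side view confirms this, with the knob at (371,162). Jig yaw is about 18.8° and the lid is open about 67°. Next I'll refine the jig pose.

Run:
```python
from h import *
from scipy.optimize import minimize
y=np.radians(18.8); Rz=np.array([[np.cos(y),-np.sin(y),0],[np.sin(y),np.cos(y),0],[0,0,1]])
for n in('side','top'):
    z=np.load(f'{n}0.npz'); d=z['d']; C=cloud(n,d); J=(C-[.52,-.01,0])@Rz
    a=(d>0)&(abs(J[...,0])<.13)&(abs(J[...,1])<.1)
    def ext(lo,hi,ax,other):
        m=a&(J[...,2]>lo)&(J[...,2]<hi); 
        for k,(p,q) in other.items(): m=m&(J[...,k]>p)&(J[...,k]<q)
        v=np.sort(J[m][:,ax]); return len(v),np.percentile(v,[0,2,5,50,95,98,100]).round(4)
    print(n,'rim x',ext(.060,.072,0,{1:(-.06,.06)})); print('rim y',ext(.062,.072,1,{0:(-.06,.05)}))
    print('plate x',ext(.007,.017,0,{1:(-.09,.09)})); print('plate y',ext(.007,.017,1,{0:(-.1,.06)}))
    print('table z',np.median(J[a&(J[...,2]<.006)][:,2]))
# silhouette check by projecting corners
best=(.52,-.01,18.8)
vis={}
for n in('side','top'):
    im=cv2.imread(f'pics/{n}0.png'); 
    def dr(pts,col):
        W=np.array(pts)@Rz.T+[best[0],best[1],0]; p=proj(n,W)
        cv2.polylines(big,[np.round((p-off+.5)*5-.5).astype(int)],True,col,1)
    b=(280,130,400,270) if n=='side' else (260,140,370,250); off=np.array(b[:2]); big=cv2.resize(im[b[1]:b[3],b[0]:b[2]],None,fx=5,fy=5,interpolation=cv2.INTER_NEAREST)
    big=cv2.resize(big,None,fx=1,fy=1)
    dr([(-.1,-.075,.012),(.1,-.075,.012),(.1,.075,.012),(-.1,.075,.012)],(0,0,255))
    dr([(-.07,-.055,.067),(.07,-.055,.067),(.07,.055,.067),(-.07,.055,.067)],(255,0,255))
    for th in (1.12,1.17,1.22):
        f=lambda r,s,h:(.077-r*np.cos(th)+h*np.sin(th),s,.067+r*np.sin(th)+h*np.cos(th))
        dr([f(.005,-.055,0),f(.147,-.055,0),f(.147,.055,0),f(.005,.055,0)],(0,255,255) if th==1.17 else (255,255,0))
    cv2.imwrite(f'pics/{n}_fit.png',big[:600])
```

```text
side rim x (817, array([-0.0754, -0.0736, -0.0726, -0.001 ,  0.0714,  0.0732,  0.0772]))
rim y (338, array([-0.0587, -0.056 , -0.0552, -0.0442,  0.0539,  0.0557,  0.0588]))
plate x (1091, array([-0.1053, -0.1036, -0.1025, -0.0728,  0.0782,  0.0881,  0.0965]))
plate y (873, array([-0.0755, -0.0741, -0.0731, -0.0523,  0.0584,  0.0661,  0.0994]))
table z -3.5761632000557374e-06
top rim x (376, array([-0.0722, -0.0717, -0.0705, -0.033 ,  0.0486,  0.0538,  0.0849]))
rim y (203, array([-0.0536, -0.053 , -0.0522,  0.0467,  0.0552,  0.0561,  0.0563]))
plate x (925, array([-0.1217, -0.1   , -0.0979, -0.0531,  0.0782,  0.0917,  0.1181]))
plate y (819, array([-0.0733, -0.072 , -0.0704,  0.0114,  0.0736,  0.0752,  0.077 ]))
table z -0.0013344795976805647
```

View pics/side_fit.png

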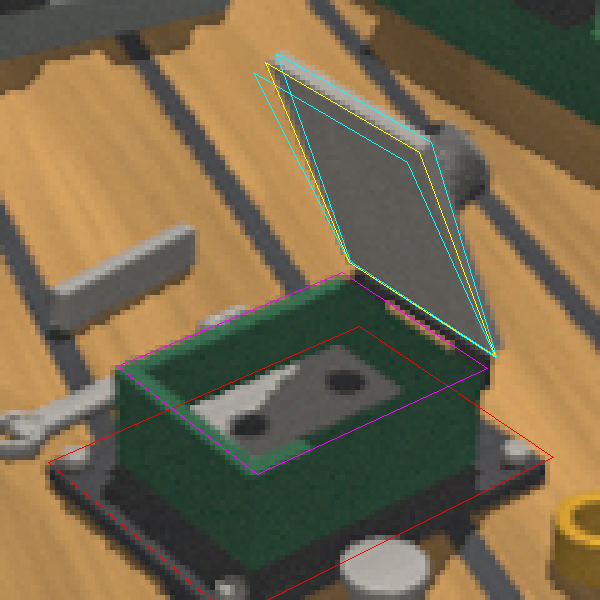

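View pics/top_fit.png

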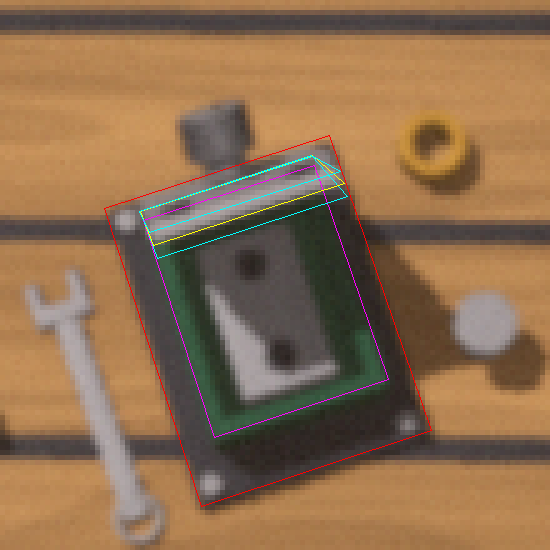

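Jig origin is about (0.5195, -0.0095), yaw 18.8° and lid about 1.2 rad; the overlays agree to within 1–2 px. I'll go up and over to a spot above and behind the lid, with the fingers shut.

Emit:
jog_arm:
  plan:
    - [[0,0,-1,0,0,0],[-0.7,-0.45,0,0,0,0],[-0.7,-0.45,0,0,0,0],[-0.7,-0.45,0,0,0,0],[-0.7,-0.45,0,0,0,0],[-0.7,-0.45,0,0,0,0],[-0.7,-0.45,0,0,0,0],[-0.7,-0.45,0,0,0,0],[-0.7,-0.45,0,0,0,0],[-0.7,-0.45,0,0,0,0]]
  grip: -1
  squeeze: 30

```text
time_s: 1.4
position: [0.3515, 0.3004, 0.2714]
tool_rot: [[-0.96, 0.281, 0.0], [0.281, 0.96, 0.0], [-0.0, 0.0, -1.0]]
ft_force: [0.4, 0.2, -0.5]
grip_width: 0.0
```

Emit:
jog_arm:
  plan:
    - [[-0.7,-0.45,0,0,0,0],[-0.7,-0.45,0,0,0,0],[-0.7,-0.45,0,0,0,0],[-0.7,-0.45,0,0,0,0],[-0.7,-0.45,0,0,0,0],[-0.7,-0.45,0,0,0,0],[-0.7,-0.45,0,0,0,0],[-0.7,-0.45,0,0,0,0],[-0.7,-0.45,0,0,0,0],[-0.7,-0.45,0,0,0,0]]

```text
time_s: 2.4
position: [0.5698, 0.0489, 0.2713]
tool_rot: [[-0.96, 0.281, -0.0], [0.281, 0.96, 0.0], [0.0, 0.0, -1.0]]
ft_force: [0.5, 0.1, -0.4]
grip_width: 0.0002
```

Emit:
jog_arm:
  plan:
    - [[-0.7,-0.45,0,0,0,0],[0,0,0,0,0,-0.9],[0,0,0,0,0,-0.9],[0,0,0,0,0,-0.9],[0,0,0,0,0,-0.9],[0,0,0,0,0,-0.48],[0,0,0,0,0,0],[0,0,0,0,0,0]]

```text
time_s: 3.2
position: [0.5908, 0.025, 0.2713]
tool_rot: [[-0.948, -0.319, -0.0], [-0.319, 0.948, -0.0], [0.0, 0.0, -1.0]]
ft_force: [0.1, 0.5, -0.1]
grip_width: 0.0005
```

```bash
cat >> h.py <<'E'
O=np.array([.5195,-.0095,0]); _y=np.radians(18.8); Rj=np.array([[np.cos(_y),-np.sin(_y),0],[np.sin(_y),np.cos(_y),0],[0,0,1]])
def st():
    s=env.observe(); p=np.array(s['position']); print('t',s['time_s'],'pos',p.round(4),'jig mm',((p-O)@Rj*1000).round(1)); print('rot in jig',(Rj.T@np.array(s['tool_rot'])).round(3).tolist()); print('q',np.round(s['q'],1),'F',np.round(s['ft_force'],2),'T',np.round(s['wrist_torque'],3),'w',round(s['grip_width'],4))
E
python3 -c "from h import *;st()"
```

```text
t 3.2 pos [0.5908 0.025  0.2713] jig mm [ 78.6   9.7 271.3]
rot in jig [[-1.0, 0.003, -0.0], [0.003, 1.0, 0.0], [0.0, 0.0, -1.0]]
q [  -9.    24.8   63.    -0.    92.3 -117.7] F [ 0.12  0.46 -0.1 ] T [ 0.014  0.021 -0.041] w 0.0005
```

Emit:
jog_arm:
  plan:
    - [[-0.15,-0.24,0.45,0,0,0],[0,0,0.45,0,0,0],[0,0,0.45,0,0,0],[0,0,0.43,0,0,0],[0,0,0,0,0,0],[0,0,0,0,0,0]]

```text
time_s: 3.8
position: [0.5998, 0.0178, 0.2006]
tool_rot: [[-0.947, -0.321, 0.0], [-0.321, 0.947, -0.0], [-0.0, -0.0, -1.0]]
ft_force: [0.6, -0.8, -0.2]
grip_width: -0.0
```

Run:
```python
from h import *
st()
for n,b in(('side',(290,90,420,190)),('top',(250,110,380,220))):
    im,d=vision.get_image(n); c=im[b[1]:b[3],b[0]:b[2],::-1]; cv2.imwrite(f'pics/{n}1.png',cv2.resize(c,None,fx=5,fy=5,interpolation=cv2.INTER_CUBIC))
```

```text
t 3.8 pos [0.5998 0.0178 0.2006] jig mm [ 84.8  -0.  200.6]
rot in jig [[-1.0, 0.002, 0.0], [0.002, 1.0, -0.0], [-0.0, -0.0, -1.0]]
q [  -9.6   28.1   69.     0.    82.9 -118.3] F [ 0.58 -0.77 -0.19] T [ 0.033 -0.041  0.071] w -0.0
```

View pics/side1.png

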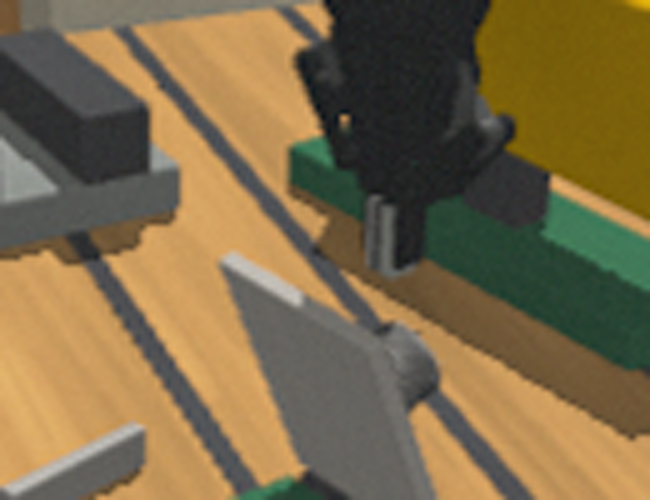

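Emit:
jog_arm:
  plan:
    - [[0.3,0,0.03,0,0,0],[0.3,0,0.03,0,0,0],[0.3,0,0.04,0,0,0],[0.16,0,0.06,0,0,0],[0.16,0,0.06,0,0,0],[0.15,0,0.07,0,0,0],[0.15,0,0.07,0,0,0],[0.15,0,0.09,0,0,0],[0.15,0,0.09,0,0,0]]

```text
time_s: 4.8
position: [0.5302, -0.0057, 0.1782]
tool_rot: [[-0.947, -0.321, -0.0], [-0.321, 0.947, -0.0], [0.0, -0.0, -1.0]]
ft_force: [2.1, -0.9, 2.5]
grip_width: 0.0001
```

Run:
```python
from h import *
st()
for n,b in(('side',(290,90,420,210)),('top',(250,130,380,240))):
    im,d=vision.get_image(n); c=im[b[1]:b[3],b[0]:b[2],::-1]; cv2.imwrite(f'pics/{n}2.png',cv2.resize(c,None,fx=5,fy=5,interpolation=cv2.INTER_CUBIC))
```

```text
t 4.8 pos [ 0.5302 -0.0057  0.1782] jig mm [1.140e+01 1.000e-01 1.782e+02]
rot in jig [[-1.0, 0.001, -0.0], [0.001, 1.0, -0.0], [0.0, -0.0, -1.0]]
q [ -13.4   22.5   82.6   -0.    74.9 -122.2] F [ 2.11 -0.87  2.51] T [ 0.038 -0.215  0.066] w 0.0001
```

View pics/side2.png

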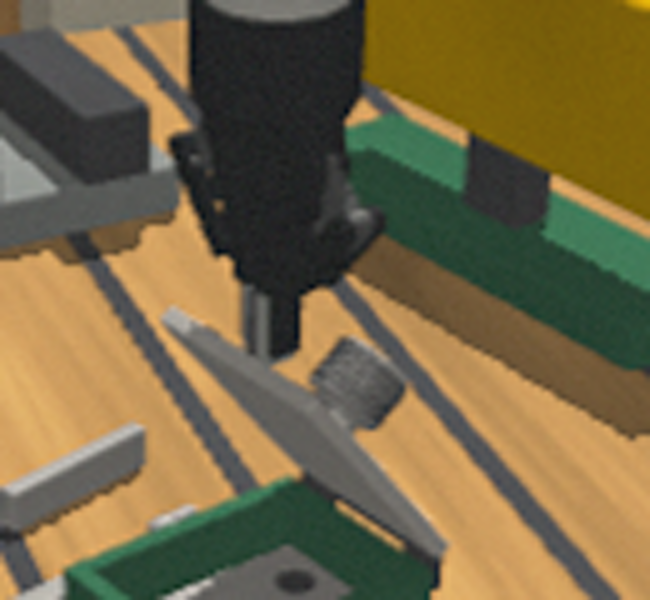

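The fingertips are in contact near the front edge (crop (275,350)), and the lid has come down to about 0.9 rad. I'll continue along the arc.

Emit:
jog_arm:
  plan:
    - [[0.135,0,0.1,0,0,0],[0.135,0,0.1,0,0,0],[0.125,0,0.115,0,0,0],[0.125,0,0.115,0,0,0],[0.11,0,0.125,0,0,0],[0.11,0,0.125,0,0,0],[0.1,0,0.14,0,0,0],[0.1,0,0.14,0,0,0],[0.08,0,0.15,0,0,0],[0.08,0,0.15,0,0,0]]

```text
time_s: 5.9
position: [0.4886, -0.0198, 0.1276]
tool_rot: [[-0.947, -0.321, -0.0], [-0.321, 0.947, -0.0], [0.0, 0.0, -1.0]]
ft_force: [-0.1, 0.2, 2.8]
grip_width: -0.0001
```

Emit:
jog_arm:
  plan:
    - [[0.07,0,0.155,0,0,0],[0.07,0,0.155,0,0,0],[0.055,0,0.16,0,0,0],[0.055,0,0.16,0,0,0],[0.035,0,0.16,0,0,0],[0.035,0,0.16,0,0,0]]

```text
time_s: 6.5
position: [0.4767, -0.0238, 0.0895]
tool_rot: [[-0.947, -0.321, -0.0], [-0.321, 0.947, 0.0], [0.0, 0.0, -1.0]]
ft_force: [0.3, 0.2, 1.5]
grip_width: 0.0002
```

```bash
python3 -c "from h import *;st()"
```

```text
t 6.5 pos [ 0.4767 -0.0238  0.0895] jig mm [-45.2   0.2  89.5]
rot in jig [[-1.0, 0.001, -0.0], [0.001, 1.0, 0.0], [0.0, 0.0, -1.0]]
q [ -17.1   24.1   97.8   -0.    58.  -125.9] F [0.35 0.15 1.46] T [0.011 0.047 0.087] w 0.0002
```

Last 12 mm slowly.

Emit:
jog_arm:
  plan:
    - [[0.01,0,0.08,0,0,0],[0.01,0,0.08,0,0,0],[0.01,0,0.08,0,0,0],[0.01,0,0.05,0,0,0],[0,0,0.03,0,0,0],[0,0,0,0,0,0]]

```text
time_s: 7.1
position: [0.4754, -0.0244, 0.0772]
tool_rot: [[-0.947, -0.321, 0.0], [-0.321, 0.947, -0.0], [-0.0, -0.0, -1.0]]
ft_force: [0.0, -0.0, 0.1]
grip_width: 0.0002
```

```bash
python3 -c "from h import *;st()"
```

```text
t 7.1 pos [ 0.4754 -0.0244  0.0772] jig mm [-46.5   0.1  77.2]
rot in jig [[-1.0, 0.001, 0.0], [0.001, 1.0, -0.0], [-0.0, -0.0, -1.0]]
q [ -17.2   25.1   98.9   -0.    56.  -126. ] F [ 0.02 -0.01  0.11] T [0.023 0.019 0.005] w 0.0002
```

Emit:
jog_arm:
  plan:
    - [[0,0,0.02,0,0,0],[0,0,0.02,0,0,0],[0,0,0,0,0,0]]

```text
time_s: 7.4
position: [0.4755, -0.0244, 0.0769]
tool_rot: [[-0.947, -0.322, 0.001], [-0.322, 0.947, -0.001], [-0.001, -0.001, -1.0]]
ft_force: [-6.7, 0.9, 14.6]
grip_width: 0.0003
```

Run:
```python
from h import *
st()
for n,b in(('side',(290,130,420,250)),('top',(250,130,380,240))):
    im,d=vision.get_image(n); c=im[b[1]:b[3],b[0]:b[2],::-1]; cv2.imwrite(f'pics/{n}3.png',cv2.resize(c,None,fx=5,fy=5,interpolation=cv2.INTER_CUBIC))
```

```text
t 7.4 pos [ 0.4755 -0.0244  0.0769] jig mm [-46.5   0.1  76.9]
rot in jig [[-1.0, 0.001, 0.001], [0.001, 1.0, -0.001], [-0.001, -0.001, -1.0]]
q [ -17.2   25.1   98.9   -0.    55.8 -126. ] F [-6.73  0.88 14.62] T [0.131 0.734 0.018] w 0.0003
```

View pics/side3.png

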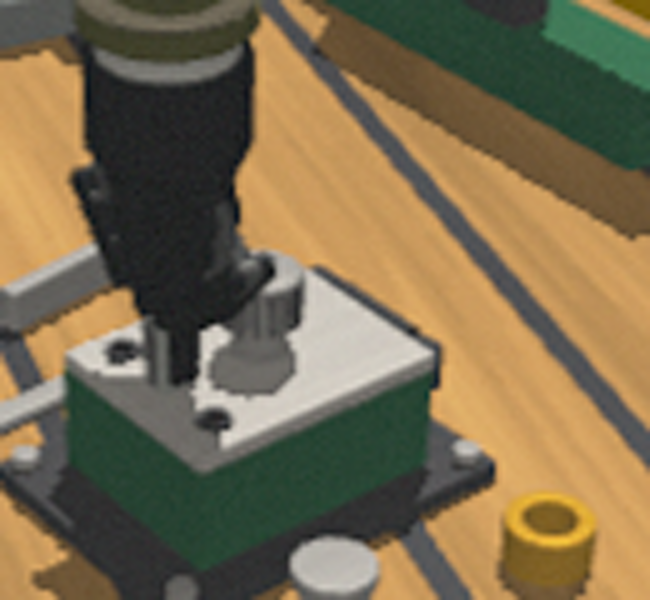

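Lid is shut: it meets a stop at z≈0.077 with 15 N. I'll lift, open the gripper and measure the knob.

Emit:
jog_arm:
  plan:
    - [[0,0,-0.6,0,0,0],[0,0,-0.7,0,0,0],[0,0,-0.7,0,0,0],[0,0,-0.7,0,0,0],[0.8,0,0,0,0,0],[0.8,0,0,0,0,0],[0.8,0,0,0,0,0],[0,0,0,0,0,0]]
  grip: 1

```text
time_s: 8.3
position: [0.3819, -0.0553, 0.1838]
tool_rot: [[-0.947, -0.32, -0.001], [-0.32, 0.947, 0.0], [0.001, 0.0, -1.0]]
ft_force: [1.0, 0.2, -0.0]
grip_width: 0.0854
```

Run:
```python
from h import *
st()
for n,b in(('side',(290,130,420,250)),('top',(250,130,380,240))):
    im,d=vision.get_image(n); c=im[b[1]:b[3],b[0]:b[2],::-1]; cv2.imwrite(f'pics/{n}4.png',cv2.resize(c,None,fx=5,fy=5,interpolation=cv2.INTER_CUBIC))
    C=(cloud(n,d)-O)@Rj*1000; ok=d>0
    m=ok&(abs(C[...,0]-7)<40)&(abs(C[...,1])<40)&(C[...,2]>112)&(C[...,2]<130); P=C[m]
    if len(P): print(n,len(P),'top',np.median(P[:,2]),P.min(0).round(1),P.max(0).round(1),cv2.minEnclosingCircle(P[:,:2].astype(np.float32)))
    m=ok&(abs(C[...,0])<60)&(abs(C[...,1])<50)&(C[...,2]>68)&(C[...,2]<86); P=C[m]; A=np.c_[P[:,:2],np.ones(len(P))]; print('lid plane',np.linalg.lstsq(A,P[:,2],rcond=None)[0],len(P))
    r=spotter.trace(n,'clamp_knob')
    for k in r[:1]: P=C[k['pixels']&ok]; print(k['score'],k['rect'],P.min(0).round(),P.max(0).round())
```

```text
t 8.3 pos [ 0.3819 -0.0553  0.1838] jig mm [-145.1    0.9  183.8]
rot in jig [[-1.0, 0.003, -0.001], [0.003, 1.0, 0.0], [0.001, 0.0, -1.0]]
q [ -26.     8.2  102.6   -0.    69.3 -134.6] F [ 1.04  0.17 -0.03] T [0.011 0.047 0.04 ] w 0.0854
side 164 top 120.8438973314156 [-16.9 -22.6 112.1] [ 21.7  17.1 124. ] ((2.501523971557617, -2.6495440006256104), 20.77723503112793)
lid plane [-2.66795750e-03  2.14578449e-04  7.70804722e+01] 965
0.66 [336.8, 179.9, 347.6, 200.9] [-17. -23.  78.] [ 22.  18. 124.]
top 110 top 119.6619275825474 [ -5.7 -19.8 112.2] [ 25.6  20.3 125.9] ((5.969967365264893, 0.4146944284439087), 20.537784576416016)
lid plane [-4.23793528e-03  1.06638765e-03  7.58827319e+01] 583
0.58 [304.0, 190.6, 316.2, 202.2] [ -5. -17.  99.] [ 22.  21. 126.]
```

View pics/side4.png

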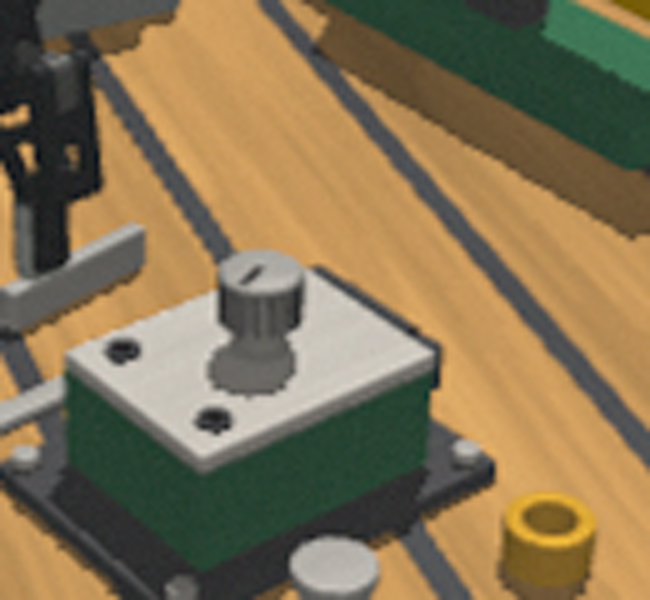

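View pics/top4.png

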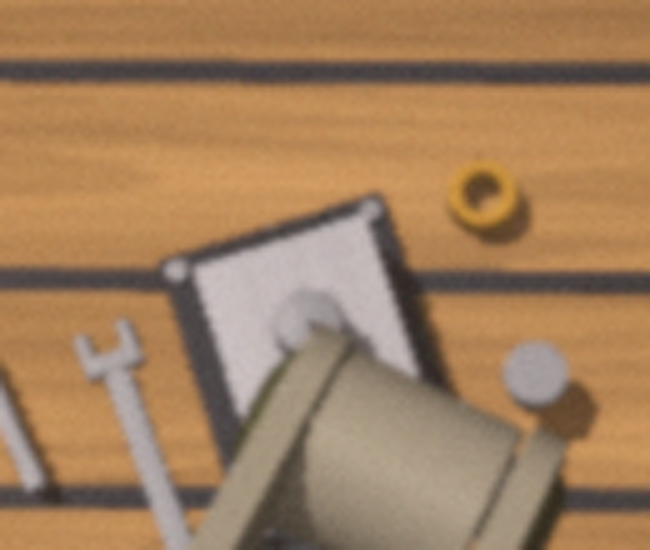

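Lid is flat (plane z≈77 mm). The knob is near jig (6,-0.5) mm and the index line is visible at crop (250,273). I'll move over it and descend.

Emit:
jog_arm:
  plan:
    - [[-0.7,-0.03,0,0,0,0],[-0.8,0,0,0,0,0],[-0.8,0,0,0,0,0],[-0.8,0,0,0,0,0],[-0.67,0,0,0,0,0],[0,0,0.6,0,0,0],[0,0,0.4,0,0,0],[0,0,0,0,0,0]]

```text
time_s: 9.3
position: [0.5274, -0.0071, 0.1414]
tool_rot: [[-0.947, -0.322, -0.004], [-0.322, 0.947, 0.001], [0.004, 0.002, -1.0]]
ft_force: [-0.4, -0.3, -0.8]
grip_width: 0.085
```

Run:
```python
from h import *
st()
for n,b in(('side',(290,110,420,230)),):
    im,d=vision.get_image(n); c=im[b[1]:b[3],b[0]:b[2],::-1]; cv2.imwrite(f'pics/{n}5.png',cv2.resize(c,None,fx=5,fy=5,interpolation=cv2.INTER_CUBIC))
```

```text
t 9.3 pos [ 0.5274 -0.0071  0.1414] jig mm [  8.2  -0.2 141.4]
rot in jig [[-1.0, -0.0, -0.004], [-0.0, 1.0, 0.002], [0.004, 0.002, -1.0]]
q [ -13.6   24.5   86.     0.    69.7 -122.4] F [-0.42 -0.27 -0.81] T [-0.002 -0.045 -0.011] w 0.085
```

View pics/side5.png

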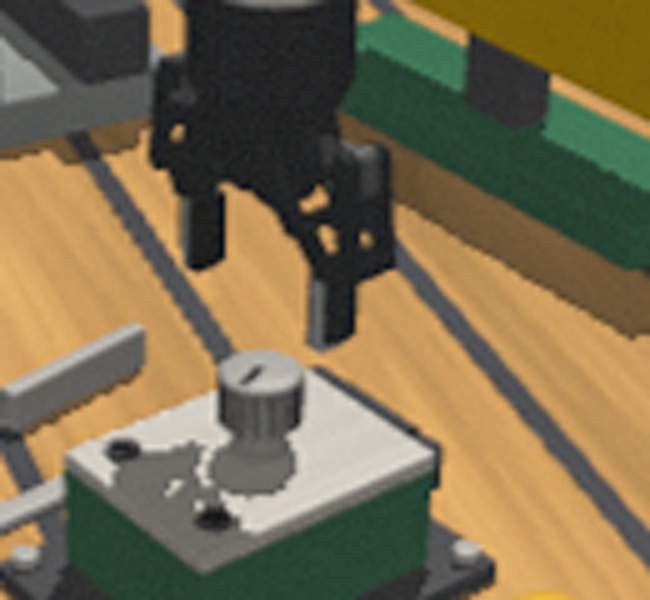

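Emit:
jog_arm:
  plan:
    - [[0.04,0,0.3,0,0,0],[0,0,0.4,0,0,0],[0,0,0.4,0,0,0],[0,0,0.23,0,0,0],[0,0,0,0,0,0]]

```text
time_s: 9.85
position: [0.5262, -0.0083, 0.0902]
tool_rot: [[-0.947, -0.321, -0.001], [-0.321, 0.947, 0.0], [0.001, 0.0, -1.0]]
ft_force: [-0.3, 0.0, -1.0]
grip_width: 0.0855
```

Emit:
jog_arm:
  plan:
    - [[0,0,0,0,0,0],[0,0,0,0,0,0],[0,0,0,0,0,0],[0,0,0,0,0,0],[0,0,0,0,0,0]]
  grip: -1
  squeeze: 30

```text
time_s: 10.35
position: [0.5265, -0.0085, 0.0913]
tool_rot: [[-0.947, -0.321, 0.001], [-0.321, 0.947, -0.0], [-0.001, -0.001, -1.0]]
ft_force: [-1.0, -0.3, 5.4]
grip_width: 0.0391
```

Run:
```python
from h import *
st()
for n,b in(('side',(290,110,420,230)),):
    im,d=vision.get_image(n); c=im[b[1]:b[3],b[0]:b[2],::-1]; cv2.imwrite(f'pics/{n}6.png',cv2.resize(c,None,fx=5,fy=5,interpolation=cv2.INTER_CUBIC))
```

```text
t 10.35 pos [ 0.5265 -0.0085  0.0913] jig mm [ 6.9 -1.3 91.3]
rot in jig [[-1.0, 0.001, 0.001], [0.001, 1.0, -0.001], [-0.001, -0.001, -1.0]]
q [ -13.8   27.9   90.1   -0.    61.9 -122.6] F [-1.03 -0.35  5.42] T [-0.012  0.18   0.007] w 0.0391
```

View pics/side6.png

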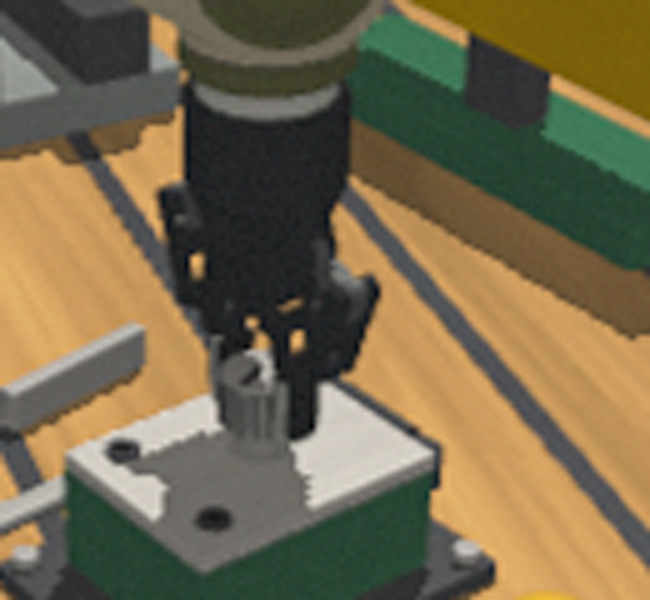

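Emit:
jog_arm:
  plan:
    - [[0,0,0.0025,0,0,0.7],[0,0,0.0025,0,0,0.7],[0,0,0.0025,0,0,0.7],[0,0,0.0025,0,0,0.7],[0,0,0.0025,0,0,0.7],[0,0,0.0025,0,0,0.7],[0,0,0.0025,0,0,0.7],[0,0,0.0025,0,0,0.7],[0,0,0.0025,0,0,0.7],[0,0,0.0025,0,0,0.7]]

```text
time_s: 11.4
position: [0.5263, -0.0094, 0.0902]
tool_rot: [[-0.747, 0.665, 0.001], [0.665, 0.747, -0.002], [-0.002, -0.001, -1.0]]
ft_force: [-2.9, -5.7, 6.4]
grip_width: 0.0388
```

```bash
cat > look.py <<'E'
from h import *
import sys
st()
k=sys.argv[1]; n,b='side',(320,165,370,215)
im,d=vision.get_image(n); c=im[b[1]:b[3],b[0]:b[2],::-1]; cv2.imwrite(f'pics/{n}{k}.png',cv2.resize(c,None,fx=8,fy=8,interpolation=cv2.INTER_CUBIC))
E
python3 look.py 7
```

```text
t 11.4 pos [ 0.5263 -0.0094  0.0902] jig mm [ 6.4 -2.1 90.2]
rot in jig [[-0.493, 0.87, -0.0], [0.87, 0.493, -0.002], [-0.002, -0.001, -1.0]]
q [-13.9  28.   90.2  -0.1  61.7 -62.2] F [-2.93 -5.72  6.36] T [-0.936  0.52   0.075] w 0.0388
```

View pics/side7.png

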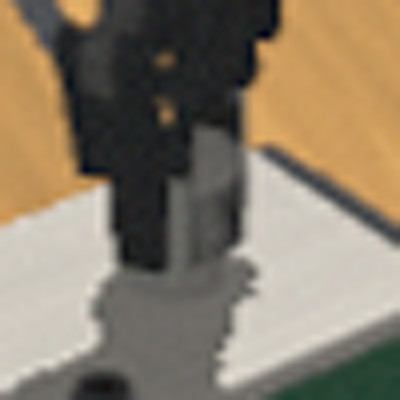

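Emit:
jog_arm:
  plan:
    - [[-0.01,-0.02,0.0025,0,0,0.7],[0,0,0.0025,0,0,0.7],[0,0,0.0025,0,0,0.7],[0,0,0.0025,0,0,0.7],[0,0,0.0025,0,0,0.7],[0,0,0.0025,0,0,0.7],[0,0,0.0025,0,0,0.7],[0,0,0.0025,0,0,0.7],[0,0,0,0,0,0]]

```text
time_s: 12.35
position: [0.5255, -0.0098, 0.0894]
tool_rot: [[-0.005, 1.0, -0.001], [1.0, 0.005, -0.001], [-0.001, -0.001, -1.0]]
ft_force: [-5.5, -3.4, 8.6]
grip_width: 0.039
```

```bash
python3 look.py 8
```

```text
t 12.35 pos [ 0.5255 -0.0098  0.0894] jig mm [ 5.6 -2.2 89.4]
rot in jig [[0.317, 0.948, -0.001], [0.948, -0.317, -0.001], [-0.001, -0.001, -1.0]]
q [-14.   28.   90.3  -0.1  61.7 -14.2] F [-5.47 -3.37  8.57] T [-0.577  0.826 -0.014] w 0.039
```

View pics/side8.png

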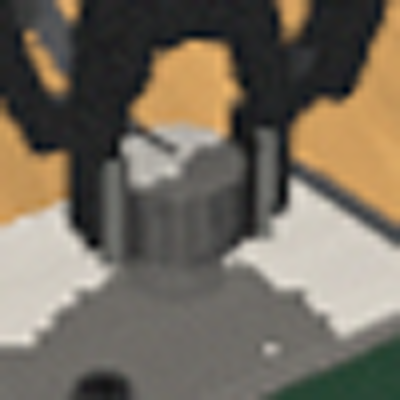

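Emit:
jog_arm:
  plan:
    - [[-0.01,-0.02,0.002,0,0,0.6],[0,0,0.002,0,0,0.6],[0,0,0.002,0,0,0.6],[0,0,0.002,0,0,0.6],[0,0,0.002,0,0,0.6]]

```text
time_s: 12.9
position: [0.525, -0.0098, 0.089]
tool_rot: [[0.431, 0.902, 0.0], [0.902, -0.431, -0.0], [-0.0, 0.0, -1.0]]
ft_force: [-3.6, -0.3, 7.3]
grip_width: 0.0391
```

```bash
python3 look.py 9
```

```text
t 12.9 pos [ 0.525  -0.0098  0.089 ] jig mm [ 5.1 -2.  89. ]
rot in jig [[0.699, 0.715, -0.0], [0.715, -0.699, -0.0], [-0.0, 0.0, -1.0]]
q [-14.   28.   90.4  -0.   61.5  11.6] F [-3.59 -0.34  7.33] T [-0.062  0.55   0.086] w 0.0391
```

Emit:
jog_arm:
  plan:
    - [[0,0,0.002,0,0,0.6],[0,0,0.002,0,0,0.6],[0,0,0.002,0,0,0.6],[0,0,0.002,0,0,0.6]]

```text
time_s: 13.35
position: [0.5247, -0.0096, 0.0886]
tool_rot: [[0.721, 0.693, -0.001], [0.693, -0.721, -0.0], [-0.0, -0.0, -1.0]]
ft_force: [-4.8, 1.3, 7.5]
grip_width: 0.039
```

```bash
python3 look.py 10
```

```text
t 13.35 pos [ 0.5247 -0.0096  0.0886] jig mm [ 4.9 -1.7 88.6]
rot in jig [[0.906, 0.423, -0.001], [0.423, -0.906, 0.0], [-0.0, -0.0, -1.0]]
q [-14.   28.   90.5  -0.   61.5  32.2] F [-4.83  1.32  7.47] T [0.108 0.659 0.091] w 0.039
```

Emit:
jog_arm:
  plan:
    - [[0,0,0.002,0,0,0.6],[0,0,0.002,0,0,0.6],[0,0,0.002,0,0,0.6],[0,0,0.002,0,0,0.6]]

```text
time_s: 13.8
position: [0.5245, -0.0093, 0.0883]
tool_rot: [[0.919, 0.394, -0.001], [0.394, -0.919, 0.001], [-0.001, -0.001, -1.0]]
ft_force: [-5.1, 1.9, 8.1]
grip_width: 0.0388
```

```bash
python3 look.py 11
```

```text
t 13.8 pos [ 0.5245 -0.0093  0.0883] jig mm [ 4.8 -1.4 88.3]
rot in jig [[0.997, 0.077, -0.001], [0.077, -0.997, 0.001], [-0.001, -0.001, -1.0]]
q [-14.   28.1  90.5   0.   61.5  52.8] F [-5.08  1.92  8.14] T [0.355 0.781 0.057] w 0.0388
```

View pics/side11.png

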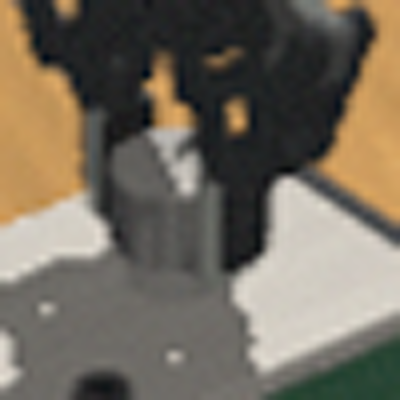

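Emit:
jog_arm:
  plan:
    - [[0,0,0.002,0,0,0.6],[0,0,0.002,0,0,0.6],[0,0,0.002,0,0,0.6],[0,0,0.002,0,0,0.6]]

```text
time_s: 14.25
position: [0.5244, -0.009, 0.0879]
tool_rot: [[0.999, 0.045, -0.001], [0.045, -0.999, 0.001], [-0.001, -0.001, -1.0]]
ft_force: [-4.0, 3.8, 8.1]
grip_width: 0.0395
```

```bash
python3 look.py 12
```

```text
t 14.25 pos [ 0.5244 -0.009   0.0879] jig mm [ 4.8 -1.1 87.9]
rot in jig [[0.96, -0.279, -0.001], [-0.279, -0.96, 0.001], [-0.001, -0.001, -1.0]]
q [-13.9  28.1  90.5   0.1  61.4  73.4] F [-4.03  3.84  8.08] T [0.684 0.778 0.07 ] w 0.0395
```

Emit:
jog_arm:
  plan:
    - [[0,0,0.002,0,0,0.6],[0,0,0.002,0,0,0.6],[0,0,0.002,0,0,0.6]]

```text
time_s: 14.6
position: [0.525, -0.0088, 0.0877]
tool_rot: [[0.975, -0.221, 0.0], [-0.221, -0.975, 0.001], [0.0, -0.001, -1.0]]
ft_force: [-1.5, 5.3, 5.7]
grip_width: 0.0389
```

```bash
python3 look.py 13
```

```text
t 14.6 pos [ 0.525  -0.0088  0.0877] jig mm [ 5.4 -1.1 87.7]
rot in jig [[0.852, -0.524, 0.001], [-0.524, -0.852, 0.001], [0.0, -0.001, -1.0]]
q [-13.9  28.1  90.5   0.1  61.3  88.8] F [-1.49  5.26  5.69] T [0.868 0.249 0.72 ] w 0.0389
```

Emit:
jog_arm:
  plan:
    - [[0,0,0.002,0,0,0.6],[0,0,0.002,0,0,0.6],[0,0,0.002,0,0,0.6]]

```text
time_s: 14.95
position: [0.5253, -0.0089, 0.0874]
tool_rot: [[0.881, -0.473, 0.001], [-0.473, -0.881, 0.001], [0.001, -0.001, -1.0]]
ft_force: [1.2, 3.1, 4.8]
grip_width: 0.039
```

```bash
python3 look.py 14
```

```text
t 14.95 pos [ 0.5253 -0.0089  0.0874] jig mm [ 5.7 -1.3 87.4]
rot in jig [[0.682, -0.732, 0.001], [-0.732, -0.682, 0.0], [0.001, -0.001, -1.0]]
q [-1.390e+01  2.820e+01  9.050e+01  1.000e-01  6.130e+01  1.043e+02] F [1.15 3.08 4.81] T [ 0.585 -0.258  0.919] w 0.039
```

View pics/side14.png

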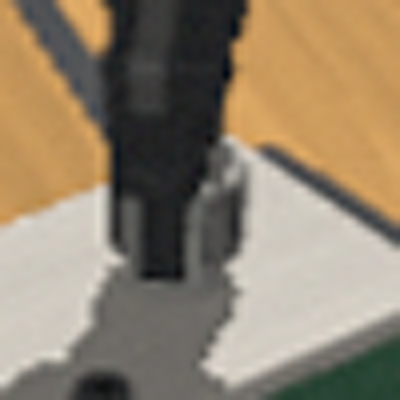

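Torque about the knob axis jumped from about 0.07 to 0.7–0.9 N m, which is the hard stop with slip. One short confirmation.

Emit:
jog_arm:
  plan:
    - [[0,0,0,0,0,0.5],[0,0,0,0,0,0.5],[0,0,0,0,0,0],[0,0,0,0,0,0]]

```text
time_s: 15.4
position: [0.5254, -0.0089, 0.0873]
tool_rot: [[0.803, -0.597, 0.001], [-0.597, -0.803, 0.001], [0.0, -0.001, -1.0]]
ft_force: [0.8, 5.2, 4.0]
grip_width: 0.0389
```

```bash
python3 look.py 15
```

```text
t 15.4 pos [ 0.5254 -0.0089  0.0873] jig mm [ 5.7 -1.4 87.3]
rot in jig [[0.567, -0.823, 0.001], [-0.823, -0.567, 0.001], [0.0, -0.001, -1.0]]
q [-1.390e+01  2.820e+01  9.050e+01  1.000e-01  6.130e+01  1.127e+02] F [0.76 5.19 4.05] T [ 0.819 -0.119  0.403] w 0.0389
```

Seated. Now back off about 1.6 rad, following the thread up.

Emit:
jog_arm:
  plan:
    - [[0,0,-0.003,0,0,-0.6],[0,0,-0.003,0,0,-0.6],[0,0,-0.003,0,0,-0.6],[0,0,-0.002,0,0,-0.6],[0,0,-0.002,0,0,-0.6],[0,0,-0.002,0,0,-0.6],[0,0,-0.002,0,0,-0.6],[0,0,-0.002,0,0,-0.6],[0,0,0,0,0,0]]

```text
time_s: 16.35
position: [0.5254, -0.0089, 0.088]
tool_rot: [[0.997, 0.082, 0.001], [0.082, -0.997, 0.001], [0.001, -0.001, -1.0]]
ft_force: [1.1, 5.1, 4.7]
grip_width: 0.0387
```

```bash
python3 look.py 16
```

```text
t 16.35 pos [ 0.5254 -0.0089  0.088 ] jig mm [ 5.7 -1.4 88. ]
rot in jig [[0.97, -0.243, 0.001], [-0.243, -0.97, 0.001], [0.001, -0.001, -1.0]]
q [-13.9  28.1  90.5   0.1  61.4  71.3] F [1.12 5.08 4.68] T [ 0.813 -0.136  0.045] w 0.0387
```

View pics/side16.png

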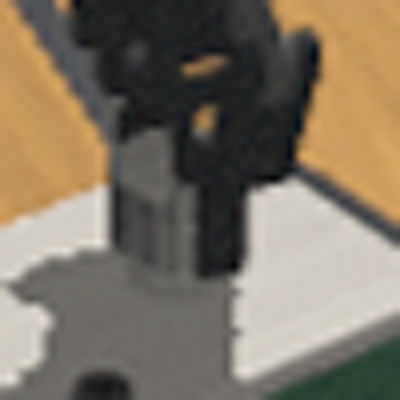

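Emit:
jog_arm:
  plan:
    - [[0,0,-0.002,0,0,-0.65],[0,0,-0.002,0,0,-0.65],[0,0,-0.002,0,0,-0.65],[0,0,-0.002,0,0,-0.65],[0,0,-0.002,0,0,-0.65],[0,0,-0.002,0,0,-0.65],[0,0,-0.002,0,0,-0.65],[0,0,-0.002,0,0,-0.65],[0,0,-0.002,0,0,-0.65],[0,0,0,0,0,0]]

```text
time_s: 17.4
position: [0.5254, -0.0089, 0.0888]
tool_rot: [[0.574, 0.819, 0.001], [0.819, -0.574, 0.001], [0.002, 0.0, -1.0]]
ft_force: [0.2, 5.6, 3.8]
grip_width: 0.0389
```

```bash
python3 look.py 17
```

```text
t 17.4 pos [ 0.5254 -0.0089  0.0888] jig mm [ 5.7 -1.4 88.8]
rot in jig [[0.807, 0.591, 0.001], [0.591, -0.807, 0.001], [0.002, 0.0, -1.0]]
q [-13.9  28.1  90.4   0.1  61.5  21. ] F [0.16 5.62 3.76] T [ 0.843 -0.065  0.043] w 0.0389
```

View pics/side17.png

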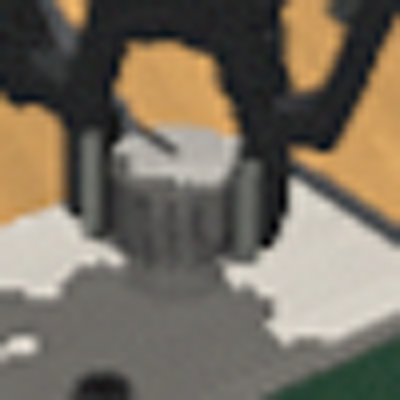

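```bash
python3 - <<'E'
from h import *
n='side'; im,d=vision.get_image(n); C=(cloud(n,d)-O)@Rj*1000
m=(d>0)&(abs(C[...,0])<60)&(abs(C[...,1])<50)&(C[...,2]>68)&(C[...,2]<86); P=C[m]; A=np.c_[P[:,:2],np.ones(len(P))]; print('lid plane',np.linalg.lstsq(A,P[:,2],rcond=None)[0],len(P))
s=env.observe(); print(s['qvel'],s['grip_width'])
# index angle: pixel -> plane z, tops from 118.5+.955*a
K,R,t=cam(n); c=-R.T@t
def pt(u,v,z):
    p=np.array([320+(u+.5)/8-.5,165+(v+.5)/8-.5,1]); r=R.T@np.linalg.inv(K)@p; return c+r*(z-c[2])/r[2]
for lab,a,b in(('8',(180,150),(130,122)),('17',(178,150),(130,120))):
    A_,B=pt(*a,.120),pt(*b,.120); print(lab,A_.round(4),np.degrees(np.arctan2(*(B-A_)[1::-1])),np.linalg.norm(B-A_))
E
cp look.py /dev/null
```

```text
lid plane [-3.79843866e-03  1.33548531e-03  7.71176284e+01] 886
[ 0.04721039  0.0015512  -0.00436004  0.0114066  -0.00939746  0.21210354] 0.038624213540612976
8 [ 0.5255 -0.0072  0.12  ] 113.59259418264814 0.021523290630035774
17 [ 0.5249 -0.007   0.12  ] 110.42193598461863 0.021995928361080382
```

```bash
python3 -c "
from rig import close_job; print(close_job())"
```

```text
the job is handed in; nothing more can be done
None
```

I shut the lid, screwed the knob down to its stop, backed it off about a quarter turn, and handed the job in with the knob still gripped. `close_job()` reports no verdict, so the result rests on my own checks below.

- **Lid:** I swung it down at about 1 rad/s and slower near the end. It met a firm stop with about 15 N at a height of 77 mm. At the end the depth image still showed it flat at 77 mm.
- **Stop:** Turning clockwise, the torque about the knob axis jumped from about 0.07 to 0.7–0.9 N m, and the fingers then slipped round the knob. I saw the jump only between two readings about 15° apart.
- **Back-off:** The wrist turned back 91.7° (1.60 rad) by its joint reading. The index line agrees: it ended within about 3° of where it stood some 88–100° before the stop. That puts the knob at roughly 1.5–1.75 rad, inside the 1.27–1.87 rad window.
- **Hold:** The fingers were closed on the knob at 38.6 mm opening with a 30 N grip. The fingertips were 19 mm below the grip's estimated height, and sideways the grip was centred to about 2 mm. The wrist was still.
- **Small disagreements:** A side force of about 5 N remained because the grip was 1–2 mm off the knob's centre. I did not re-measure the bystanders at the end, but the arm stayed well above them.

The job took about 17.5 s of the 64 s allowed.

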